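# Set and lock the indexing stand

## Robot

A 6-joint arm with a two-finger parallel gripper is mounted at the origin on the work surface. World frame = base frame: x ahead of the robot, y to its left, z up, the work surface at z = 0. Lengths are in mm, angles in degrees, forces in N, time in s.
With the tool pointing down it reaches from about 300 to 850 mm from the base axis. Payload 4.2 kg.
Tool frame: the origin (TCP) lies on the centre line of the jaws, within the pads' length; the fingertips stand 14 mm ahead of it and the grasp point (between the pads) lies 5 mm behind it; z points along the fingers, y is the line along which they close (so a half turn about z gives the same grasp; the last joint's range is limited). The gripper opens to 91 mm and grips with 3 to 60 N. Pads are 32 mm wide; open, the fingers measure 118 mm over their backs; the gripper's body (76 mm by 178 mm) begins 60 mm behind the grasp point.
Start: joints at [64.916, 18.312, 89.639, -0, 72.044, -1.146], TCP at [233.312, 525.558, 192.076] pointing down, gripper open.
Joint ranges: [-177.97, 177.97], [-48.28, 115.42], [12.27, 149.76], [-77.06, 257.06], [2.81, 150.46], [-146.56, 146.56]. Speed limits (degrees/s): [147.25, 147.25, 180, 180, 180, 180].

## Interface

Orientations are given as [roll, pitch, yaw] about the fixed x, y, z axes, in that order (R = Rz(yaw) Ry(pitch) Rx(roll)).
In Python, from workcell import env gives the robot as it stands.
- The arm moves only by the tool arm_command, never from a script. Its argument "motion" is a list of rows, each an object with "offset": the shift along the tool's x, y, z in m, a list of three; "spin": the turn about the tool's z in rad. In form: [{"offset": [tx, ty, tz], "spin": spin}, ...]. A call has 1 to 5 rows; each row shifts and turns the commanded pose from where the row before left it, along the tool's axes as they then stand; what a row does not reach is not made up. A row lasts 1/8 s, in which the tool goes at most 62.5 mm and 10.7 degrees, less where a joint would pass 70% of its speed; a pose out of reach is approached as far as the arm can. A call with a gripper value outside its range is refused whole. "jaw" is the finger opening in m, from 0 to 0.0912, set as the call begins (left out, the last holds). The fingers move at their own pace and stop on an object; "newtons" is the grip in N (left out, the last holds). Time passes only in rows, so rows that do not move let the fingers close. It gives the time, the measured TCP pose, the force, the opening and the grip force at its end, in the units of the state.
- env.state(): the state, without advancing time (a new reading comes with each control period).
- env.grab_frame(name): name is "scene" or "top"; returns (picture, depth): 420x560x3 uint8, blue, green, red; 420x560 float32, mm along the optical axis (not along the pixel's ray), 0 where there is no reading.
- env.camera_model(name): a dict with "fx", "fy", "cx", "cy" (pixels), "eye" and "rotation" of the camera in the world. Camera axes: x right, y down, z forward; pixel columns grow to the right and rows downward; lengths in mm; the calibration is good to about 2 mm. A picture is of the moment at which its call begins. camera_model takes no time and is no camera call.
- env.job_done(): hands the job in; it is judged then, once.
Trained networks look in the newest picture that a camera, given by its name, has taken for a name from the list of things; names that differ only in an ending like _2 or _b are one class to them, and where a whole thing is asked for, a point or a joint stands for the part that bears it (a point fixed in the world has none). Each returns a list of dicts, best first, with "score" (0 to 1); they miss things now and then, are a little off and sometimes report something else, mostly with a low value. They report only what shows in the picture. A call takes as long as a camera call.
- env.boxes_of(camera, target): "bbox" ([left, top, right, bottom] in pixels, round what is visible of it).
- env.pinpoint(camera, target): "location" ([column, row] in pixels: a listed point, or the origin of a listed thing).
The state is a dict: "time_s": time; "qpos": joint angles; "qvel": joint speeds; "effort": joint torques, N m; "ee_pos": TCP position; "ee_rot": TCP orientation; "force": force on the tool from outside, world axes, zero at the start; "torque": the same for the moment, N m; "gripper_width": finger opening in mm; "gripper_force": force on a finger pad.
Only numpy, scipy, OpenCV 4.12 (cv2) and the standard library are available. Lean on these libraries where they do the work, as an engineer would, in place of code of your own. Each camera call takes 0.05 s, during which the arm holds its last target. There are 200 camera calls.

## Task

On the green indexing stand that carries the bowl blank, push the flat steel index arm round with a fingertip until its nose points straight at the tall pointed pin (not at the low square block) and leave it there. Then push the ball-ended clamp lever round until it is fully home against its stop post, without disturbing the arm. Only push: do not grip the arm or the lever, and leave the tin, the gouge and the chuck key where they are.

Things in the scene. Friction and masses are not known exactly. Their poses are not given: they have to be found in the camera images.
- stand: Fixed green cast-iron stand. Origin: on the bench under the hub's axis, z up. Plate: x -90 to +125, y -165 to +165 mm, 15 mm thick. On a column turn a steel hub (84 mm across, top 63 mm over the bench) and bowl blank (90 mm across, top 86 mm), with the index arm, which works on the -x side. Clamp lever on the +x side; its stop post (12 mm thick, top 76 mm over the bench) at x 66, y 25 mm.
- pointer (a joint): Turn of the index arm about the upright axis of the hub, rad, positive anticlockwise seen from above; at 0 the arm points along the stand's -x axis. Range -1.95 to 1.95. It turns stiffly (about 0.12 N m), stays where it is left and does not coast. Starts roughly midway between pin and block.
- pointer_nose (a point): Tip of the index arm, 125 mm from the hub's axis, 58 mm above the bench. The frame turns with the arm: -x points outward along it, z up. Flat steel bar 14 mm wide, 16 mm high (50 to 66 mm above the bench), free from 42 to 111 mm from the axis, then a nose 8 mm wide, 12 mm high, to 125 mm. 35 mm of free air between it and the plate.
- pointer_axis (a point): Point on the upright axis of hub, bowl blank and arm, 58 mm above the bench.
- pin_mid (a point): The pin to point at: fixed upright round steel pin, 14 mm thick, conical point, top 81 mm above the bench. This point is on its axis, 58 mm above the bench. It stands about 145 mm from the hub's axis, just beyond the arm's reach, near the stand's +y or -y end (this varies), up to 30 mm off the end's middle.
- stub: The low square steel block at the other end of the plate, 26 x 26 mm, its top 37 mm above the bench, fixed; not to be pointed at. Origin: centre of its underside, 15 mm above the bench.
- lever (a joint): Turn of the clamp lever about its upright pivot, rad: 0 = fully home (against the stop post, lying along the stand's +y axis), growing clockwise seen from above as it swings open to the stand's +x side; starts 0.65 to 1.0. Turns stiffly (about 0.12 N m), stays where it is left; stopped hard at 0.
- lever_pivot (a point): Point on the lever's upright pivot axis, 68 mm above the bench; at x 80, y -50 mm in the stand's frame.
- lever_ball (a point): Centre of the black ball at the lever's end, 95 mm from the pivot, 68 mm above the bench. The frame turns with the lever: y points from pivot to ball, x to the outer (opening) side. Flat steel bar 12 mm wide, 12 mm high (62 to 74 mm above the bench), free from 14 to 82 mm from the pivot; ball 26 mm high, 30 mm across.
- tin: Loose round metal tin, 64 mm across, 50 mm high, standing near one end of the plate (stand's +y end). Origin: centre of its underside. Leave alone.
- gouge: Loose turning gouge lying on the bench near the stand's -y end, wooden handle and steel shaft, 280 mm long along its x (from -130 to +150 mm), 33 mm high. Origin: on the bench under the shaft side of its handle's middle. Leave alone.
- chuck_key: Loose T-shaped steel chuck key lying on the bench, 92 mm long along its x, 70 mm wide, 14 mm high, beyond the stand's +x, +y corner. Origin: on the bench under the middle of its rod. Leave alone.

How it is judged:
By the outcome, as a careful person would: the job done as asked, in the order asked, and still so for the second after the job is handed in, with the robot touching nothing.
It also fails if it takes over 58 s, if anything falls off the work surface, if the arm or the gripper's body presses on something with over 40 N, if the wrist force passes 120 N, or if a joint passes its speed limit or range.

## Working session

There is one attempt and no reset: what is moved stays moved. The work goes in short steps, Python scripts to look and compute and a tool call to move; the robot and the scene stay as the last step left them, time stands still between calls to the robot, and variables do not carry over. Pictures are saved under pics/ and viewed, at most 10 in all, crops included, and the job is handed in when it is done.

Besides the shell and the picture viewer there is one more tool, called after "Emit:" as name([rows], argument=value, ...), one row to a line, values as JSON. arm_command: Moves the arm, as the interface text tells. Its arguments: {"type":"object","properties":{"motion":{"type":"array"},"jaw":{"type":"number"},"newtons":{"type":"number"}},"required":["motion"]}

```bash
mkdir -p pics
cat > h.py <<'E'
from workcell import env
import numpy as np, cv2
def ray(cam,uv):
    m=env.camera_model(cam); R=np.array(m["rotation"]); e=np.array(m["eye"])
    return e, R@np.array([(uv[0]-m["cx"])/m["fx"],(uv[1]-m["cy"])/m["fy"],1.])
def at_z(cam,uv,z):
    e,d=ray(cam,uv); return e+d*(z-e[2])/d[2]
def proj(cam,p):
    m=env.camera_model(cam); c=np.array(m["rotation"]).T@(np.array(p)-np.array(m["eye"]))
    return np.array([c[0]/c[2]*m["fx"]+m["cx"],c[1]/c[2]*m["fy"]+m["cy"]])
E
python3 - <<'E'
from h import *
s=env.state();print(s["time_s"],s["ee_pos"],s["ee_rot"])
for c in("top","scene"):
    im,d=env.grab_frame(c);cv2.imwrite(f"pics/{c}0.png",im);m=env.camera_model(c);print(c,m["eye"],np.round(m["rotation"],2).tolist(),m["fx"])
    for n,z in(("pointer_nose",58),("pointer_axis",58),("pin_mid",58),("stub",15),("lever_pivot",68),("lever_ball",68),("tin",0),("stand",0)):
        for r in env.pinpoint(c,n)[:2]: print(n,round(r["score"],2),np.round(r["location"]),np.round(at_z(c,r["location"],z)))
E
```

```text
0.0 [233.07837641 525.05880659 191.2278571 ] [-1.79899689e+02 -2.56175697e-03  1.56062427e+02]
top [ 438.00623775   37.8952007  1221.93647037] [-171.54, -0.94, -89.84] 541.9484385953413Traceback (most recent call last):
  File "<stdin>", line 6, in <module>
  File "h.py", line 7, in at_z
    e,d=ray(cam,uv); return e+d*(z-e[2])/d[2]
                                         ~^^^
IndexError: invalid index to scalar variable.
```

```bash
sed -i 's/^def ray/from scipy.spatial.transform import Rotation as Ro\ndef rot(c): return Ro.from_euler("xyz",env.camera_model(c)["rotation"],degrees=True).as_matrix()\ndef ray/; s/R=np.array(m\["rotation"\])/R=rot(cam)/; s/np.array(m\["rotation"\])/rot(cam)/' h.py
python3 - <<'E'
from h import *
for c in("top","scene"):
    im,d=env.grab_frame(c);cv2.imwrite(f"pics/{c}0.png",im);m=env.camera_model(c);print(c,m["eye"])
    for n,z in(("pointer_nose",58),("pointer_axis",58),("pin_mid",58),("stub",15),("lever_pivot",68),("lever_ball",68),("tin",0),("stand",0)):
        for r in env.pinpoint(c,n)[:2]: print(n,round(r["score"],2),np.round(r["location"]),np.round(at_z(c,r["location"],z)))
E
```

```text
top [ 438.00623775   37.8952007  1221.93647037]
pointer_nose 0.38 [231. 154.] [713. 127.  58.]
pointer_axis 0.94 [324. 230.] [548. -76.  58.]
pin_mid 0.4 [259. 244.] [517.  63.  58.]
stub 0.62 [388. 240.] [ 529. -223.   15.]
lever_pivot 0.6 [347. 197.] [ 618. -126.   68.]
lever_ball 0.74 [316. 163.] [692. -58.  68.]
tin 0.69 [217. 253.] [500. 159.   0.]
stand 0.96 [324. 234.] [543. -81.   0.]
scene [1190.52535328 -248.0909006   561.5533939 ]
pointer_nose 0.62 [ 95. 288.] [ 644. -328.   58.]
pointer_nose 0.61 [210. 188.] [424. -76.  58.]
pointer_axis 0.6 [224. 221.] [551. -83.  58.]
pin_mid 0.59 [286. 195.] [511.  70.  58.]
stub 0.75 [154. 247.] [ 525. -220.   15.]
lever_ball 0.72 [263. 256.] [684. -53.  68.]
tin 0.9 [322. 204.] [498. 168.   0.]
stand 0.67 [226. 242.] [545. -81.   0.]
```

View pics/top0.png

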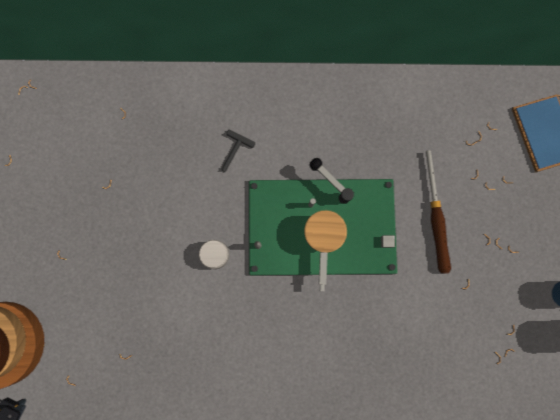

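View pics/scene0.png

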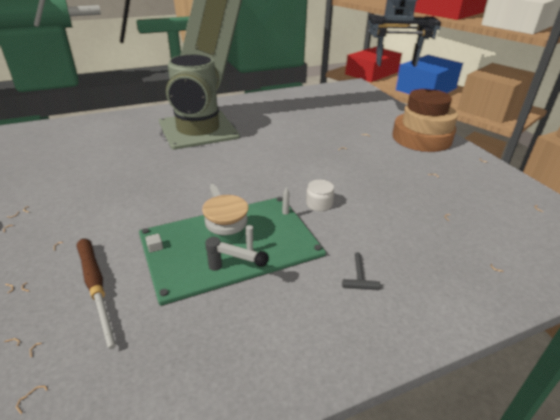

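The top view shows the plate spanning about (248,180)–(397,275). The blank is at (326,231), the arm points down to (323,290), the pin is at (259,244) and the tin at (214,254). The block is at (388,241), and the open lever runs from (347,196) to the ball at (316,164). In the scene view the pin is at (286,195), next to the tin.

Run:
```python
from h import *
im,d=env.grab_frame("top")
h=cv2.cvtColor(im,cv2.COLOR_BGR2HSV)
g=cv2.inRange(h,(60,90,30),(90,255,255)); g[:100]=0
g=cv2.morphologyEx(g,cv2.MORPH_OPEN,np.ones((3,3)))
c=max(cv2.findContours(g,0,1)[0],key=cv2.contourArea)
pts=np.array([at_z("top",p[0],15)[:2] for p in c],np.float32)
r=cv2.minAreaRect(pts);print("plate",r,cv2.boxPoints(r).round(1).tolist())
o=cv2.inRange(h,(8,120,120),(22,255,255));o[:,:290]=0;o[:,360:]=0;o[:200]=0;o[265:]=0
c=max(cv2.findContours(o,0,1)[0],key=cv2.contourArea);(cc,rr)=cv2.minEnclosingCircle(c);print("blank",cc,rr,at_z("top",cc,86))
cr=cv2.resize(im[150:300,235:405],None,fx=4.5,fy=3.9,interpolation=cv2.INTER_CUBIC)
cv2.imwrite("pics/crop.png",cv2.resize(im[155:300,235:405],None,fx=4,fy=4,interpolation=cv2.INTER_CUBIC))
```

```text
plate ((560.0655517578125, -75.1168212890625), (211.93017578125, 325.8016357421875), 0.7704704403877258) [[451.8999938964844, 86.30000305175781], [456.29998779296875, -239.39999389648438], [668.2000122070312, -236.60000610351562], [663.7999877929688, 89.19999694824219]]
blank (325.2841796875, 230.8284149169922) 20.944181442260742 [542.67742384 -75.73660016  86.        ]
```

View pics/crop.png

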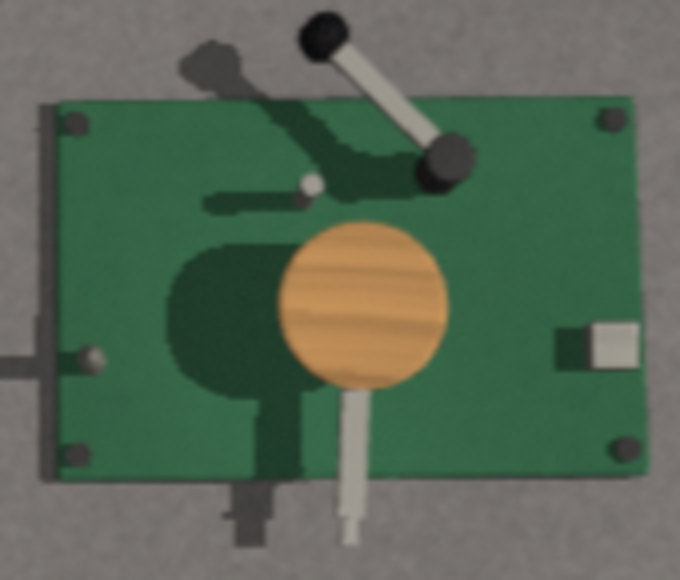

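The crop shows the pin tip at about (92,358) and the nose end at (349,543). The arm centre line runs through (357,395), the post top is at (312,184), and the ball is at (324,37).

Run:
```python
from h import *
A=np.array([542.7,-75.6])
f=lambda x,y,z:at_z("top",((x+.5)/4-.5+235,(y+.5)/4-.5+155),z)[:2]
pin=f(93,357,80);no=f(349,543,64);ba=f(324,37,78);pv=f(450,157,80);po=f(312,184,76)
for n,p in dict(pin=pin,nose=no,armin=f(356,395,66),ball=ba,pivot=pv,post=po).items():
    v=p-A;print(n,p.round(1),np.hypot(*v).round(1),np.degrees(np.arctan2(v[1],v[0])).round(1))
y=np.radians(.77);R=np.array([[np.cos(y),-np.sin(y)],[np.sin(y),np.cos(y)]])
print("pivot exp",A+R@[80,-50],"post exp",A+R@[66,25])
st=A+R@[-82,-48];print("start",st, proj("top",[*st,58]))
```

```text
pin [515.1  66. ] 144.2 101.0
nose [418.6 -69.5] 124.2 177.2
armin [496.4 -73.7] 46.4 177.7
ball [688.2 -57. ] 146.7 7.3
pivot [ 622.7 -123.9] 93.4 -31.1
post [608.3 -50.2] 70.3 21.1
pivot exp [ 623.36470734 -124.52039442] post exp [608.35807427 -49.71530793]
start [ 461.35245908 -124.6976332 ] [347.24884653 270.11391874]
```

Emit:
arm_command([
  {"offset":[-0.031,-0.033,0],"spin":0},
  {"offset":[-0.031,-0.033,0],"spin":0},
  {"offset":[-0.031,-0.033,0],"spin":0},
  {"offset":[-0.031,-0.033,0],"spin":0},
  {"offset":[-0.031,-0.033,0],"spin":0},
], jaw=0, newtons=20)

```text
time_s: 1.72
ee_pos: [308.4, 310.6, 192.3]
ee_rot: [180.0, 0.0, 156.1]
force: [-0.7, -0.2, 0.2]
gripper_width: 44.1
gripper_force: 0.0
```

Emit:
arm_command([
  {"offset":[-0.031,-0.033,0],"spin":0},
  {"offset":[-0.031,-0.033,0],"spin":0},
  {"offset":[-0.031,-0.033,0],"spin":0},
  {"offset":[-0.031,-0.033,0],"spin":0},
  {"offset":[-0.031,-0.033,0],"spin":0},
])

```text
time_s: 2.35
ee_pos: [383.2, 96.8, 192.3]
ee_rot: [180.0, 0.0, 156.1]
force: [1.3, -1.1, 0.9]
gripper_width: 0.4
gripper_force: 0.0
```

Emit:
arm_command([
  {"offset":[-0.031,-0.033,0],"spin":0},
  {"offset":[-0.031,-0.033,0],"spin":0},
  {"offset":[-0.031,-0.033,0],"spin":0},
  {"offset":[-0.031,-0.033,0],"spin":0},
  {"offset":[-0.031,-0.033,0],"spin":0},
])

```text
time_s: 2.98
ee_pos: [457.9, -117.1, 192.2]
ee_rot: [180.0, 0.0, 156.0]
force: [-0.4, 0.3, 0.1]
gripper_width: 0.7
gripper_force: 0.0
```

Emit:
arm_command([
  {"offset":[0,0,0],"spin":-0.124},
  {"offset":[0,0,0],"spin":-0.124},
  {"offset":[0,0,0],"spin":-0.124},
  {"offset":[0,0,0],"spin":0},
  {"offset":[0,0,0],"spin":0},
])

```text
time_s: 3.6
ee_pos: [457.5, -115.5, 192.1]
ee_rot: [180.0, 0.0, 177.3]
force: [-0.1, 0.4, 0.1]
gripper_width: 0.4
gripper_force: 0.0
```

Emit:
arm_command([
  {"offset":[0,0,0.04],"spin":0},
  {"offset":[0,0,0.04],"spin":0},
  {"offset":[0,0,0.03],"spin":0},
  {"offset":[0,0,0.022],"spin":0},
  {"offset":[0,0,0],"spin":0},
])

```text
time_s: 4.22
ee_pos: [456.2, -115.1, 58.8]
ee_rot: [179.9, -0.2, 177.3]
force: [0.5, 0.1, 0.3]
gripper_width: 0.8
gripper_force: 0.0
```

Emit:
arm_command([
  {"offset":[0,0.006,0],"spin":0},
  {"offset":[0,0.006,0],"spin":0},
  {"offset":[0,0.006,0],"spin":0},
  {"offset":[0,0.004,0],"spin":0},
  {"offset":[0,0,0],"spin":0},
])

```text
time_s: 4.85
ee_pos: [458.5, -93.2, 60.2]
ee_rot: [-180.0, 0.0, 177.4]
force: [0.0, -0.1, 0.1]
gripper_width: 0.4
gripper_force: 0.0
```

Emit:
arm_command([
  {"offset":[0.0015,0.0074,0],"spin":0.0873},
  {"offset":[0.0015,0.0074,0],"spin":0.0873},
  {"offset":[0.0015,0.0074,0],"spin":0.0873},
  {"offset":[0.0015,0.0074,0],"spin":0.0873},
  {"offset":[0.0015,0.0074,0],"spin":0.0873},
])

```text
time_s: 5.48
ee_pos: [459.3, -56.0, 60.0]
ee_rot: [180.0, 0.0, 152.2]
force: [0.2, -0.7, -0.2]
gripper_width: -0.0
gripper_force: 0.0
```

Emit:
arm_command([
  {"offset":[0.0015,0.0074,0],"spin":0.0873},
  {"offset":[0.0015,0.0074,0],"spin":0.0873},
  {"offset":[0.0015,0.0074,0],"spin":0.0873},
  {"offset":[0.0015,0.0074,0],"spin":0.0873},
  {"offset":[0,0,0],"spin":0},
])

```text
time_s: 6.1
ee_pos: [471.6, -28.4, 60.0]
ee_rot: [180.0, 0.0, 132.5]
force: [0.8, -0.3, -0.3]
gripper_width: 0.5
gripper_force: 0.0
```

Run:
```python
from h import *
s=env.state();p=s["ee_pos"];v=np.array(p[:2])-[542.7,-75.6]
a=np.radians(s["ee_rot"][2]);u=np.array([np.cos(a),np.sin(a)]);t=np.array([u[1],-u[0]])
print(p,s["ee_rot"],s["force"],"r",v@u,"tan",v@t)
im,d=env.grab_frame("top");cv2.imwrite("pics/c1.png",cv2.resize(im[155:300,235:405],None,fx=4,fy=4,interpolation=cv2.INTER_CUBIC))
```

```text
[471.56115581 -28.44582646  60.04642138] [1.79991867e+02 9.78669364e-03 1.32452409e+02] [ 0.83522829 -0.27229312 -0.32511552] r 82.80927701601377 tan -20.660950482177114
```

View pics/c1.png

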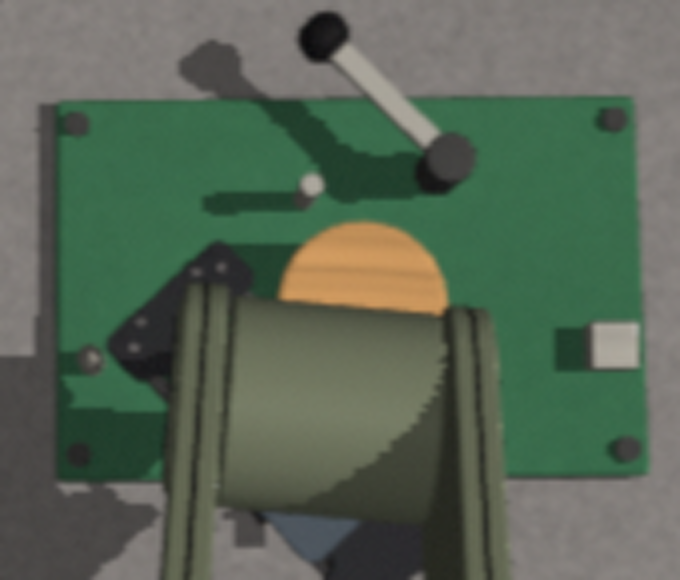

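The gripper hides the index arm, with the body at about (180,320). The pin at (92,358) and the lever are untouched, so I carry on round the arc.

Emit:
arm_command([
  {"offset":[0.0016,0.0083,0],"spin":0.0995},
  {"offset":[0.0016,0.0083,0],"spin":0.0995},
  {"offset":[0.0016,0.0083,0],"spin":0.0995},
  {"offset":[0.0016,0.0083,0],"spin":0.0995},
  {"offset":[0.0016,0.0083,0],"spin":0.0995},
])

```text
time_s: 6.78
ee_pos: [502.4, -0.8, 60.0]
ee_rot: [-180.0, 0.0, 103.7]
force: [-0.5, -0.2, -0.6]
gripper_width: 0.7
gripper_force: 0.0
```

Emit:
arm_command([
  {"offset":[0,0,0],"spin":0},
  {"offset":[0,0,0],"spin":0},
])

```text
time_s: 7.02
ee_pos: [501.9, -0.9, 59.9]
ee_rot: [-180.0, -0.0, 104.0]
force: [0.5, 1.0, -0.4]
gripper_width: 0.5
gripper_force: 0.0
```

```bash
cat > look.py <<'E'
from h import *
import sys
s=env.state();p=s["ee_pos"];v=np.array(p[:2])-[542.7,-75.6]
a=np.radians(s["ee_rot"][2]);u=np.array([np.cos(a),np.sin(a)]);t=np.array([u[1],-u[0]])
print(s["time_s"],p,s["ee_rot"],s["force"],"r",v@u,"tan",v@t)
n=sys.argv[1]
a=env.grab_frame("top")[0][155:300,235:405];b=env.grab_frame("scene")[0][160:280,130:330]
f=lambda i,k:cv2.resize(i,None,fx=k,fy=k,interpolation=cv2.INTER_CUBIC)
if n[0]=="t": cv2.imwrite(f"pics/{n}.png",f(a,4))
else: cv2.imwrite(f"pics/{n}.png",f(b,4))
E
python3 look.py s2
```

```text
7.025 [501.93661537  -0.93456396  59.92887917] [-1.79960730e+02 -6.00439851e-03  1.03954341e+02] [ 0.53095005  1.03460645 -0.43212202] r 82.29195781483146 tan -21.55491927625671
```

View pics/s2.png

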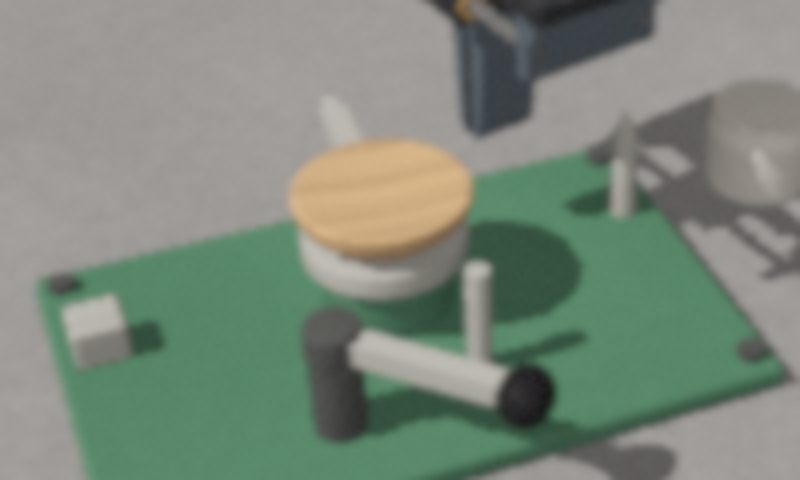

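Run:
```python
from h import *
for z in (46,60,100,140): 
    q=proj("scene",[502,-1,z]); print(z,q,(q-[130,160])*4)
for n,p in dict(nose0=[418.6,-69.5,58],axis=[542.7,-75.6,86],pintop=[515.1,66,81]).items(): print(n,(proj("scene",p)-[130,160])*4)
print(env.state()["time_s"],env.pinpoint("scene","pointer_nose")[:2])
```

```text
46 [254.32623007 204.09985173] [497.30492027 176.39940691]
60 [254.21770758 198.72398266] [496.87083034 154.89593065]
100 [253.8961588  182.79544752] [495.58463519  91.18179008]
140 [253.55646791 165.96820885] [494.22587166  23.87283539]
nose0 [328.76094381 104.53100648]
axis [381.94672453 186.51608367]
pintop [623.01509222 109.12984288]
7.125 [{'location': [210.5, 184.5], 'score': 0.72}]
```

The scene view shows the index arm still at its start position (nose at (330,105)). The fingertip's bottom is at (485,135), where z ≈ 70 mm, so it passed above the arm. I'll measure the real tip height with depth.

Run:
```python
from h import *
im,d=env.grab_frame("scene")
m=env.camera_model("scene")
for u,v in [(249,191),(249,188),(249,185),(249,180),(252,190),(252,186),(256,187),(258,184),(246,186),(246,180),(262,180)]:
    e,r=ray("scene",(u,v)); print(u,v,(e+r*d[v,u]).round(1))
s=env.state();print(s["ee_pos"],s["ee_rot"])
```

```text
249 191 [514.9 -16.6  91.4]
249 188 [516.9 -17.1 100. ]
249 185 [516.7 -16.9 107. ]
249 180 [517.3 -16.8 119.2]
252 190 [514.7 -10.   92.1]
252 186 [516.9 -10.6 103.3]
256 187 [ 5.117e+02 -1.000e-01  9.530e+01]
258 184 [511.6   4.5 101.5]
246 186 [500.9 -18.1  95.5]
246 180 [504.1 -18.7 112. ]
262 180 [590.9 -17.2 162. ]
[502.17204723  -0.80538794  60.02829726] [-1.79989617e+02 -5.57861491e-03  1.03883786e+02]
```

Emit:
arm_command([
  {"offset":[-0.0198,-0.0139,0],"spin":0},
  {"offset":[-0.0198,-0.0139,0],"spin":0},
  {"offset":[-0.0198,-0.0139,0],"spin":0},
  {"offset":[-0.0198,-0.0139,0],"spin":0},
  {"offset":[-0.0198,-0.0139,0],"spin":0},
])

```text
time_s: 7.85
ee_pos: [458.3, -114.2, 60.1]
ee_rot: [180.0, 0.0, 103.9]
force: [-0.4, 0.7, -1.2]
gripper_width: 0.3
gripper_force: 0.0
```

Emit:
arm_command([
  {"offset":[0,0,0],"spin":-0.16},
  {"offset":[0,0,0],"spin":-0.16},
  {"offset":[0,0,0],"spin":-0.16},
  {"offset":[0,0,0],"spin":-0.16},
  {"offset":[0,0,0],"spin":-0.16},
])

```text
time_s: 8.48
ee_pos: [458.6, -113.5, 60.1]
ee_rot: [180.0, 0.0, 150.0]
force: [-0.5, -0.5, -0.2]
gripper_width: 0.4
gripper_force: 0.0
```

Emit:
arm_command([
  {"offset":[0,0,0],"spin":-0.16},
  {"offset":[0,0,0],"spin":-0.16},
  {"offset":[0,0,0],"spin":-0.16},
  {"offset":[0,0,0],"spin":0},
  {"offset":[0,0,0],"spin":0},
])

```text
time_s: 9.1
ee_pos: [458.7, -113.4, 60.1]
ee_rot: [180.0, 0.0, 177.1]
force: [-0.2, 0.2, 0.3]
gripper_width: 0.7
gripper_force: 0.0
```

```bash
cat > tip.py <<'E'
from h import *
s=env.state();p=np.array(s["ee_pos"]);print(s["time_s"],p.round(1),s["ee_rot"][2],s["qpos"],np.round(s["force"],1))
# points of the scene depth image within 26 mm (xy) of the TCP axis
im,d=env.grab_frame("scene");m=env.camera_model("scene")
v,u=np.mgrid[0:420,0:560]
P=np.stack([(u-m["cx"])/m["fx"]*d,(v-m["cy"])/m["fy"]*d,d],-1)@rot("scene").T+np.array(m["eye"])
k=(np.hypot(P[...,0]-p[0],P[...,1]-p[1])<24)&(P[...,2]>45)&(d>0)
q=P[k];print(len(q),"z pct",np.percentile(q[:,2],[0,2,5,10,50]).round(),"x",q[:,0].min(),q[:,0].max(),"y",q[:,1].min(),q[:,1].max())
E
python3 tip.py
```

```text
9.1 [ 458.7 -113.4   60.1] 177.0725556793645 [-1.52888011e+01  1.67841893e+01  1.13579429e+02  7.87883324e-03
  4.96322860e+01 -1.02366460e+02] [-0.2  0.2  0.3]
692 z pct [ 82.  87.  91.  99. 145.] x 443.2310136700397 482.46857725135294 y -135.57175402805893 -91.50404537738672
```

Emit:
arm_command([
  {"offset":[0,0,0.015],"spin":0},
  {"offset":[0,0,0.015],"spin":0},
  {"offset":[0,0,0.008],"spin":0},
  {"offset":[0,0,0],"spin":0},
])

```text
time_s: 9.65
ee_pos: [458.4, -113.3, 21.7]
ee_rot: [180.0, -0.1, 177.2]
force: [-0.1, -0.1, 0.7]
gripper_width: 0.3
gripper_force: 0.0
```

```bash
python3 tip.py; python3 look.py s3
```

```text
9.65 [ 458.4 -113.3   21.7] 177.16571950757282 [-1.52828757e+01  1.98669208e+01  1.16172801e+02  6.50514450e-03
  4.40248219e+01 -1.02453265e+02] [-0.1 -0.1  0.7]
794 z pct [ 45.  51.  57.  67. 177.] x 445.54546428472304 482.35454306153724 y -136.8501911925573 -91.24770915285657
9.7 [ 458.81169153 -113.42824405   22.10013175] [ 1.79993205e+02 -7.56169848e-05  1.77169399e+02] [0.2631951  0.67760171 0.28561555] r 81.91787646177183 tan -41.92476430293898
```

View pics/s3.png

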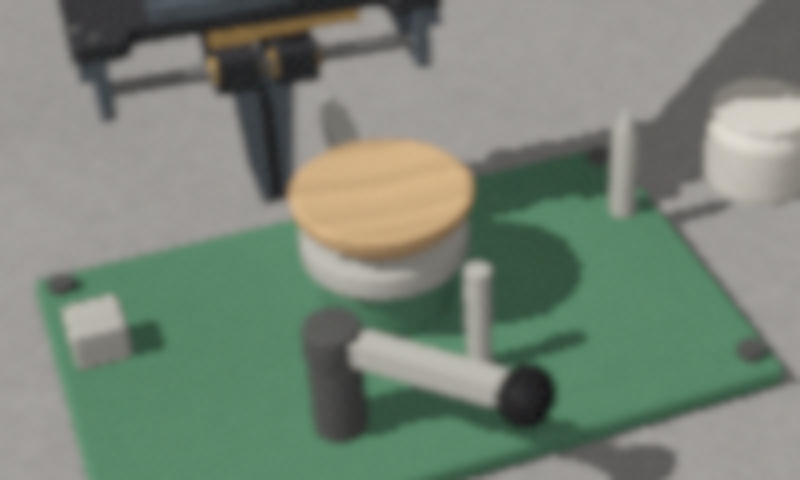

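The tapered fingertips at (270,197) now sit low beside the arm, whose nose is at (335,115). I'll check the tip height exactly.

Run:
```python
from h import *
im,d=env.grab_frame("scene")
for u,v in [(197,208),(197,207),(197,205),(197,203),(198,208),(196,206),(199,205)]:
    e,r=ray("scene",(u,v)); print(u,v,(e+r*d[v,u]).round(1))
for z in (36,42,48,54): print(z,(proj("scene",[474,-113,z])-[130,160])*4)
```

```text
197 208 [ 476.4 -119.1   50. ]
197 207 [ 473.  -118.3   50. ]
197 205 [ 474.8 -118.1   56.3]
197 203 [ 475.8 -117.8   62. ]
198 208 [ 473.9 -116.6   47.6]
196 206 [ 477.1 -120.8   56. ]
199 205 [ 475.2 -114.    55.5]
36 [280.82565304 208.36809744]
42 [279.76476356 199.21369851]
48 [278.69527809 189.98512495]
54 [277.61709173 180.68147158]
```

Emit:
arm_command([
  {"offset":[0,0.006,0],"spin":0},
  {"offset":[0,0.006,0],"spin":0},
  {"offset":[0,0.006,0],"spin":0},
  {"offset":[0,0.004,0],"spin":0},
  {"offset":[0,0,0],"spin":0},
])

```text
time_s: 10.48
ee_pos: [459.8, -91.1, 22.1]
ee_rot: [180.0, 0.0, 177.2]
force: [0.2, 0.5, -1.0]
gripper_width: 0.5
gripper_force: 0.0
```

Emit:
arm_command([
  {"offset":[0,0.002,0],"spin":0},
  {"offset":[0,0.002,0],"spin":0},
  {"offset":[0,0.001,0],"spin":0},
])

```text
time_s: 10.85
ee_pos: [459.9, -86.6, 22.0]
ee_rot: [-180.0, -0.0, 177.2]
force: [-0.7, -2.1, 0.6]
gripper_width: 0.4
gripper_force: 1.0
```

Emit:
arm_command([
  {"offset":[0.0012,0.0073,0],"spin":0.0873},
  {"offset":[0.0012,0.0073,0],"spin":0.0873},
  {"offset":[0.0012,0.0073,0],"spin":0.0873},
  {"offset":[0.0012,0.0073,0],"spin":0.0873},
  {"offset":[0.0012,0.0073,0],"spin":0.0873},
])

```text
time_s: 11.48
ee_pos: [462.8, -50.0, 22.1]
ee_rot: [-180.0, 0.1, 152.0]
force: [0.3, -3.5, 0.3]
gripper_width: 0.5
gripper_force: 1.2
```

```bash
python3 - <<'E'
from h import *
for c in("scene","top"):
    env.grab_frame(c);print(env.pinpoint(c,"pointer_nose")[:3])
A=np.array([542.7,-75.6])
for a in (177.4,155,150,145):
    r=np.radians(a);print(a,proj("scene",[A[0]+125*np.cos(r),A[1]+125*np.sin(r),58]),proj("top",[A[0]+125*np.cos(r),A[1]+125*np.sin(r),58]))
E
python3 look.py s4
```

```text
[{'location': [238.9, 182.9], 'score': 0.6}]
[]
177.4 [211.9068713  185.99617285] [321.80880924 290.71381499]
155 [233.80269151 184.44011949] [299.58437274 285.13027835]
150 [238.63234651 184.71796512] [295.02860711 282.719591  ]
145 [243.38671136 185.22275123] [290.70108892 279.92024566]
11.675 [462.17413422 -49.59345362  22.00114993] [ 1.79979631e+02 -1.96019741e-02  1.52267951e+02] [-0.25272451 -0.25443383 -0.43948801] r 83.37795353666554 tan -14.452417716556974
```

Emit:
arm_command([
  {"offset":[0.001,0.0073,0],"spin":0.0873},
  {"offset":[0.001,0.0073,0],"spin":0.0873},
  {"offset":[0.001,0.0073,0],"spin":0.0873},
  {"offset":[0.001,0.0073,0],"spin":0.0873},
  {"offset":[0.001,0.0073,0],"spin":0.0873},
])

```text
time_s: 12.4
ee_pos: [480.1, -18.6, 21.9]
ee_rot: [-179.9, -0.0, 127.1]
force: [-1.3, -2.3, 0.6]
gripper_width: 0.3
gripper_force: 1.1
```

Emit:
arm_command([
  {"offset":[0.001,0.0073,0],"spin":0.0873},
  {"offset":[0.001,0.0073,0],"spin":0.0873},
  {"offset":[0.001,0.0073,0],"spin":0.0873},
  {"offset":[0,0,0],"spin":0},
])

```text
time_s: 12.9
ee_pos: [497.4, -4.0, 21.9]
ee_rot: [-180.0, -0.0, 112.3]
force: [0.7, 0.2, 0.9]
gripper_width: 0.1
gripper_force: 0.0
```

```bash
python3 look.py s5
python3 - <<'E'
from h import *
env.grab_frame("scene");print(env.pinpoint("scene","pointer_nose")[:3])
A=np.array([542.7,-75.6])
for a in (115,110,105,101):
    r=np.radians(a);f=lambda R:(proj("scene",[A[0]+R*np.cos(r),A[1]+R*np.sin(r),66])-[130,160])*4;print(a,proj("scene",[A[0]+125*np.cos(r),A[1]+125*np.sin(r),58]),f(50),f(111),f(125))
E
```

```text
12.9 [497.35584878  -4.00209018  21.86560229] [-1.79982286e+02 -2.12609178e-02  1.12252021e+02] [0.67328698 0.18956816 0.90822273] r 83.43678973546864 tan -14.85445584479663
[{'location': [273.2, 194.1], 'score': 0.68}]
115 [268.93362503 192.87228167] [456.56657579 177.09248379] [538.05073396 129.56686219] [555.79720632 119.21623516]
110 [272.45991619 194.87715609] [462.24227576 180.60553828] [550.64860734 136.77806833] [569.97708407 127.19596921]
105 [275.70942476 197.07360421] [467.37578837 184.42459416] [562.22068822 144.66727419] [583.04509144 135.93804928]
101 [278.09263138 198.96277412] [471.06489918 187.68436899] [570.67843828 151.44349132] [592.63012419 143.45714358]
```

View pics/s5.png

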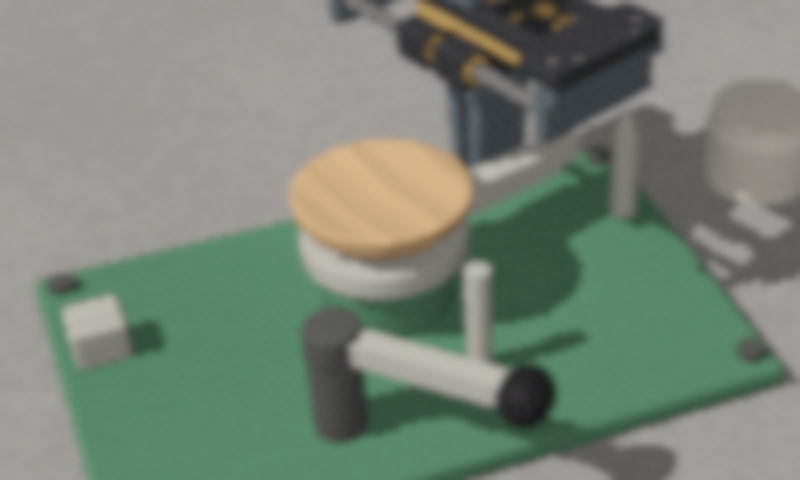

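The arm's bar runs from (480,172) outward towards the pin at (623,150), so it is at about 110–112°. About 9° more is needed.

Emit:
arm_command([
  {"offset":[0.001,0.0066,0],"spin":0.0785},
  {"offset":[0.001,0.0066,0],"spin":0.0785},
  {"offset":[0,0,0],"spin":0},
])

```text
time_s: 13.48
ee_pos: [509.0, 2.4, 22.0]
ee_rot: [-180.0, -0.0, 103.3]
force: [-0.5, -0.2, 0.5]
gripper_width: 0.5
gripper_force: 0.1
```

Emit:
arm_command([
  {"offset":[0,-0.01,0],"spin":0},
  {"offset":[0,-0.02,0],"spin":0},
  {"offset":[0,0,-0.03],"spin":0},
  {"offset":[0,0,-0.04],"spin":0},
  {"offset":[0,-0.04,0],"spin":0},
])

```text
time_s: 14.1
ee_pos: [444.7, -13.7, 95.0]
ee_rot: [179.5, 0.1, 103.3]
force: [-0.8, -0.4, -0.7]
gripper_width: 0.4
gripper_force: 0.0
```

Emit:
arm_command([
  {"offset":[0,-0.04,0],"spin":0},
  {"offset":[0,-0.04,0],"spin":0},
  {"offset":[0,-0.03,0],"spin":0},
  {"offset":[0,0,0],"spin":0},
])

```text
time_s: 14.6
ee_pos: [331.1, -38.6, 91.9]
ee_rot: [-180.0, -0.0, 103.1]
force: [0.5, -0.1, 0.8]
gripper_width: 0.6
gripper_force: 0.0
```

```bash
python3 look.py t6
python3 - <<'E'
from h import *
for c in("scene","top"):
    env.grab_frame(c)
    for n in("pointer_nose","pin_mid"):
        for r in env.pinpoint(c,n)[:1]:
            v=at_z(c,r["location"],58)[:2]-[542.7,-75.6];print(c,n,r,np.hypot(*v),np.degrees(np.arctan2(v[1],v[0])))
E
```

```text
14.6 [331.14651197 -38.62392089  91.8631465 ] [-1.79955828e+02 -3.15388607e-02  1.03141533e+02] [ 0.50909333 -0.06775496  0.83941257] r 84.10595194213046 tan -197.6064208809328
scene pointer_nose {'location': [278.0, 198.7], 'score': 0.86} 125.39279586454842 101.42529538868234
scene pin_mid {'location': [285.3, 199.1], 'score': 0.47} 137.9975623632195 97.36842369891079
top pin_mid {'location': [259.2, 242.9], 'score': 0.48} 141.34137179533522 99.77835433811236
```

View pics/t6.png

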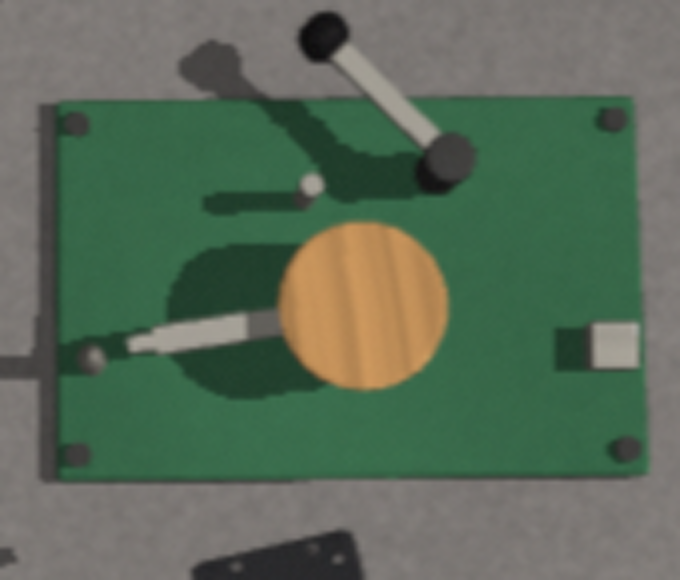

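The arm runs from (280,322) to the nose at (128,345), and its line passes slightly above the pin at (93,357). I need a precise angle.

Run:
```python
from h import *
A=np.array([542.7,-75.6])
im=np.mean([env.grab_frame("top")[0].astype(float) for _ in range(4)],0)
sub=im[225:255,250:300]
S=cv2.resize(sub,None,fx=8,fy=8,interpolation=cv2.INTER_CUBIC)
sat=S.max(2)-S.min(2)
B=((S.min(2)>95)&(sat<45)).astype(np.uint8)
n,l,st,ce=cv2.connectedComponentsWithStats(B)
X=lambda x,y:((x+.5)/8-.5+250,(y+.5)/8-.5+225)
for i in range(1,n):
    if st[i,4]<200: continue
    ys,xs=np.nonzero(l==i)
    P=np.array([at_z("top",X(x,y),66 if st[i,4]>4000 else 78)[:2] for x,y in zip(xs,ys)])
    vx=cv2.fitLine(P.astype(np.float32),2,0,.01,.01).ravel()
    ang=np.degrees(np.arctan2(vx[1],vx[0]))%180
    c=P.mean(0)-A;print(st[i],P.mean(0),"fit ang",ang,"centroid ang",np.degrees(np.arctan2(c[1],c[0])),"perp off",-(c[0])*vx[1]+c[1]*vx[0], np.hypot(*c),np.hypot(*(P-A).T).max())
# base-to-tip pin darkness
pz=im[236:252,252:266]; print((pz.max(2)-pz.min(2)).round().astype(int)); print(pz.mean(2).round().astype(int))
for z in (15,58,81): print(z,proj("top",[515.1,66,z]))
```

```text
Traceback (most recent call last):
  File "h.py", line 9, in at_z
    e,d=ray(cam,uv); return e+d*(z-e[2])/d[2]
        ~~~^^^^^^^^
  File "h.py", line 6, in ray
    m=env.camera_model(cam); R=rot(cam); e=np.array(m["eye"])
                               ~~~^^^^^
  File "h.py", line 4, in rot
    def rot(c): return Ro.from_euler("xyz",env.camera_model(c)["rotation"],degrees=True).as_matrix()
                                           ~~~~~~~~~~~~~~~~^^^
ValueError: time passes only in moves, steps and waits
```

```bash
sed -i 's/^def rot/import functools\nCM=functools.lru_cache(None)(env.camera_model)\ndef rot/; s/env.camera_model(c)\[/CM(c)[/; s/=env.camera_model(cam)/=CM(cam)/' h.py
cat > fit.py <<'E'
from h import *
A=np.array([542.7,-75.6])
im=np.mean([env.grab_frame("top")[0].astype(float) for _ in range(4)],0)
print(env.state()["time_s"])
S=cv2.resize(im[225:255,250:300],None,fx=8,fy=8,interpolation=cv2.INTER_CUBIC)
B=((S.min(2)>85)&(S.max(2)-S.min(2)<45)).astype(np.uint8)
n,l,st,ce=cv2.connectedComponentsWithStats(B)
X=lambda x,y:((x+.5)/8-.5+250,(y+.5)/8-.5+225)
for i in range(1,n):
    if st[i,4]<200: continue
    ys,xs=np.nonzero(l==i); z=66 if st[i,4]>4000 else 70
    P=np.array([at_z("top",X(x,y),z)[:2] for x,y in zip(xs,ys)])
    vx=cv2.fitLine(P.astype(np.float32),2,0,.01,.01).ravel()
    c=P.mean(0)-A;print(st[i],P.mean(0).round(1),"fit",np.degrees(np.arctan2(vx[1],vx[0]))%180,"centroid",np.degrees(np.arctan2(c[1],c[0])),"r",np.hypot(*c),"far",np.hypot(*(P-A).T).max())
E
python3 fit.py
python3 - <<'E'
from h import *
im,_=env.grab_frame("top");pz=im[236:252,250:268].astype(int); print((pz.max(2)-pz.min(2))); print(pz.mean(2).round().astype(int))
for z in (15,58,81): print(z,proj("top",[515.1,66,z]))
E
```

```text
15.4
[  133    65   267    85 14001] [528.8  11.3] fit 99.508705 centroid 99.11195269644024 r 88.0183451991014 far 125.70652553051043
[ 57 138  34  40 945] [515.1  64.3] fit 31.423168 centroid 101.15024443377742 r 142.60730114229293 far 146.7556347678831
[[42 46 48 47 48 47 47 49 48 49 50 48 49 47 48 48 49 49]
 [41 48 48 48 47 47 47 47 48 48 48 48 47 44 46 45 46 45]
 [42 47 47 47 46 45 44 44 44 44 46 45 40 32 31 32 28 22]
 [42 47 45 45 44 38 32 30 30 30 30 32 30 29 29 27 19 14]
 [37 43 38 31 30 27 25 23 23 25 29 29 28 28 29 27 14 11]
 [27 30 29 27 25 19 10  9 11 15 23 27 28 28 28 28 18 10]
 [26 28 28 26 17  6  3  8  9  9 12 26 30 28 28 29 20 10]
 [25 28 26 25 10  4  6 10 12 11 11 18 28 29 29 32 26 21]
 [28 28 29 24 10  4  6 10 12 12  9 15 29 34 33 35 35 40]
 [27 28 28 27 12  5  7  9 10 10 10 14 38 47 48 47 48 49]
 [25 28 27 27 20  6  6  8  9  9 12 25 46 50 49 49 50 50]
 [26 28 29 28 26 13  5  6  7  8 18 39 50 50 49 49 49 48]
 [29 35 33 35 33 29 21 10 10 17 34 47 49 49 50 49 49 50]
 [41 45 47 47 47 44 44 40 39 44 47 48 48 49 49 50 49 48]
 [44 49 47 47 47 47 46 46 45 47 47 48 48 48 49 
[... 661 characters left out ...]
0  64]
 [ 44  45  43  45  52  61  71 100 122 122 103  71  53  53  54  53  55  65]
 [ 42  44  43  46  52  60  68  86 104 110 107  85  68  74  74  74  74  75]
 [ 43  46  43  44  46  55  64  77  89  96  96  88  76  76  76  77  76  77]
 [ 43  44  45  45  46  52  58  64  74  85  86  81  77  78  76  78  77  79]
 [ 50  52  52  51  52  54  58  62  71  78  79  76  77  77  77  77  77  78]
 [ 66  74  73  72  71  73  73  73  75  76  77  76  76  76  77  77  78  78]
 [ 68  77  77  75  75  75  75  75  77  77  77  77  76  77  76  77  78  78]
 [ 68  76  76  76  75  75  76  76  76  76  75  76  76  77  78  77  77  79]]
15 [258.56349064 245.85822818]
58 [258.10719622 244.5736018 ]
81 [257.84914839 243.84710803]
```

```bash
cat > line.py <<'E'
from h import *
A=np.array([542.7,-75.6])
im=np.mean([env.grab_frame("top")[0].astype(float) for _ in range(2)],0)
print(env.state()["time_s"])
sat=im.max(2)-im.min(2)
pts=[]
for c in range(269,296):  # bar: row centre by weight against green background, sat dips
    col=sat[228:250,c]; w=np.clip(30-sat[226:252,c],0,None)*(im.mean(2)[226:252,c]>75)
    if w.sum()>20:
        v=(w*np.arange(226,252)).sum()/w.sum(); pts.append([c,v])
W=np.array([at_z("top",p,65)[:2] for p in pts])
v=cv2.fitLine(W.astype(np.float32),cv2.DIST_HUBER,0,.01,.01).ravel()
q=W.mean(0)-A;print("fit",np.degrees(np.arctan2(v[1],v[0]))%180,"centroid",np.degrees(np.arctan2(q[1],q[0])))
for pr in((257.4,243.65),(258,244.2)):
    p=at_z("top",pr,66)[:2]-A;print("pin",p+A,np.hypot(*p),np.degrees(np.arctan2(p[1],p[0])))
print(np.array(pts)[::4].round(1).tolist())
E
python3 line.py
python3 - <<'E'
from h import *
# pin in scene view: shaft centre by columns, low saturation rows
im=np.mean([env.grab_frame("scene")[0].astype(float) for _ in range(2)],0)
for z in(20,40,58,66):print(z,proj("scene",[516.2,67,z]).round(2),proj("scene",[515.1,66,z]).round(2))
for r in(193,197,201,206,210):
    print(r,(im.max(2)-im.min(2))[r,278:294].round().astype(int),im.mean(2)[r,278:294].round().astype(int))
E
```

```text
15.55
fit 98.595436 centroid 99.07529986452433
pin [516.52933338  67.32927764] 145.3054788983458 100.37604552124589
pin [515.36397077  66.04186775] 144.25559675466286 100.92344184140649
[[269.0, 240.0], [273.0, 239.4], [277.0, 239.4], [281.0, 238.6], [285.0, 237.6], [289.0, 237.6], [293.0, 236.6]]
20 [285.59 210.61] [284.98 210.44]
40 [285.85 203.22] [285.23 203.05]
58 [286.08 196.4 ] [285.45 196.23]
66 [286.19 193.32] [285.56 193.15]
193 [ 6  6  6  6  7  8 10 10  9  8  8  6  6  6  6  6] [152 152 153 151 154 162 169 168 158 141 129 133 145 150 151 151]
197 [ 8  6  4  4  7  9 10 10  9  8  6  6  6  6  6  7] [150 130 112 112 128 150 162 161 151 135 129 137 147 151 151 150]
201 [ 7 10 18 24 14 10  8 10  9  8  7  6  6  6  6  6] [113 105  97 101 124 148 158 154 144 130 124 136 148 152 152 151]
206 [45 45 44 36 19 12  7  8  8  7  8 10  6  4  6  6] [105 105 106 113 129 136 132 122 117 113 105 102 113 131 145 150]
210 [46 45 44 34 19 12  7  8  7  7  8 16 24 22 12  5] [105 106 107 115 127 129 121 118 115 108  94  77  66  68  82 106]
```

Emit:
arm_command([
  {"offset":[-0.001,0.048,0],"spin":0},
  {"offset":[-0.001,0.048,0],"spin":0},
  {"offset":[-0.001,0.048,0],"spin":0},
  {"offset":[-0.001,0.048,0],"spin":0},
  {"offset":[0,0.049,0],"spin":0},
])

```text
time_s: 16.27
ee_pos: [570.9, 12.7, 91.8]
ee_rot: [-180.0, -0.0, 103.2]
force: [0.5, -0.7, 0.3]
gripper_width: 0.3
gripper_force: 0.0
```

Emit:
arm_command([
  {"offset":[0,0,0],"spin":0.046},
  {"offset":[0,0,0.03],"spin":0},
  {"offset":[0,0,0.03],"spin":0},
  {"offset":[0,0,0.01],"spin":0},
  {"offset":[0,0,0],"spin":0},
])

```text
time_s: 16.9
ee_pos: [569.3, 12.4, 21.8]
ee_rot: [-179.9, -0.0, 100.5]
force: [-0.3, 0.2, 0.2]
gripper_width: 0.2
gripper_force: 0.0
```

```bash
cat > rel.py <<'E'
from h import *
s=env.state();v=np.array(s["ee_pos"][:2])-[542.7,-75.6];a=np.radians(100.5)
u=np.array([np.cos(a),np.sin(a)]);t=np.array([u[1],-u[0]]);print(s["time_s"],s["ee_pos"],s["ee_rot"],"r",v@u,"tan",v@t,s["force"])
E
python3 rel.py
```

```text
16.9 [569.32922099  12.39461476  21.75630224] [-1.79948387e+02 -1.63000157e-02  1.00531861e+02] r 81.66834671925723 tan 42.21905708686514 [-0.28426733  0.15793591  0.20460005]
```

Target tan is 21, so I move −21.2 along tool y, slowly at the end.

Emit:
arm_command([
  {"offset":[0,-0.008,0],"spin":0},
  {"offset":[0,-0.006,0],"spin":0},
  {"offset":[0,-0.003,0],"spin":0},
  {"offset":[0,-0.002,0],"spin":0},
  {"offset":[0,-0.0015,0],"spin":0},
])

```text
time_s: 17.52
ee_pos: [549.4, 8.6, 22.2]
ee_rot: [180.0, -0.0, 100.5]
force: [0.2, 0.3, -0.6]
gripper_width: 0.6
gripper_force: 0.0
```

Emit:
arm_command([
  {"offset":[0,-0.0007,0],"spin":0},
  {"offset":[0,0,0],"spin":0},
])

```text
time_s: 17.77
ee_pos: [548.7, 8.6, 22.0]
ee_rot: [180.0, -0.0, 100.5]
force: [-0.5, 0.2, 0.5]
gripper_width: 0.4
gripper_force: 0.0
```

```bash
python3 rel.py
```

```text
17.775 [548.68221558   8.56022327  22.01091195] [ 1.79996990e+02 -4.23770854e-03  1.00539341e+02] r 81.66078034922664 tan 21.219025340550584 [-0.51072134  0.24587968  0.45584017]
```

Emit:
arm_command([
  {"offset":[0,0.015,0],"spin":0},
  {"offset":[0,0,-0.03],"spin":0},
  {"offset":[0,0,-0.04],"spin":0},
  {"offset":[0,-0.045,0],"spin":0},
  {"offset":[0,-0.05,0],"spin":0},
])

```text
time_s: 18.4
ee_pos: [471.1, -6.1, 92.6]
ee_rot: [179.8, 0.0, 100.6]
force: [0.1, 0.4, -0.8]
gripper_width: 0.4
gripper_force: 0.0
```

Emit:
arm_command([
  {"offset":[0,-0.05,0],"spin":0},
  {"offset":[0,-0.05,0],"spin":0},
  {"offset":[0,-0.04,0],"spin":0},
  {"offset":[0,0,0],"spin":0},
])

```text
time_s: 18.9
ee_pos: [330.6, -31.8, 92.2]
ee_rot: [-180.0, -0.0, 100.5]
force: [0.7, -0.1, 0.6]
gripper_width: 0.5
gripper_force: 0.0
```

```bash
python3 rel.py; python3 line.py; python3 look.py t7
```

```text
18.9 [330.6412131  -31.80054504  92.18448683] [-1.79975036e+02 -1.13285915e-02  1.00478194e+02] r 81.71067350135478 tan -200.52602622456905 [ 0.71578086 -0.05103523  0.64771385]
19.0
fit 98.36193 centroid 99.06926967065503
pin [516.52933338  67.32927764] 145.3054788983458 100.37604552124589
pin [515.36397077  66.04186775] 144.25559675466286 100.92344184140649
[[269.0, 240.0], [273.0, 239.4], [277.0, 239.4], [281.0, 238.6], [285.0, 237.6], [289.0, 237.6], [293.0, 236.6]]
19.0 [334.21539144 -31.86331762  92.7081766 ] [1.79831129e+02 3.92237516e-02 1.00512993e+02] [ 0.95636077 -0.55688067 -0.03056099] r 81.04228777493287 tan -197.00476386203513
```

View pics/t7.png

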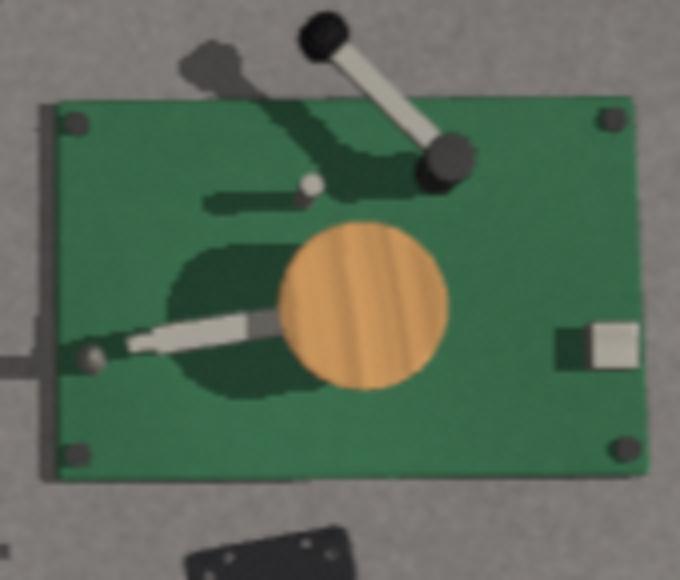

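Nothing moved: the arm still ends at (128,345) with the pin at (93,357). The finger stopped just short, so I go back and press further while watching for contact.

Emit:
arm_command([
  {"offset":[0,0.048,0],"spin":0},
  {"offset":[0,0.048,0],"spin":0},
  {"offset":[0,0.048,0],"spin":0},
  {"offset":[0,0.048,0],"spin":0},
  {"offset":[0,0.043,0],"spin":0},
])

```text
time_s: 19.73
ee_pos: [566.5, 12.1, 91.4]
ee_rot: [180.0, -0.0, 100.6]
force: [-0.2, 0.5, 0.1]
gripper_width: 0.6
gripper_force: 0.0
```

Emit:
arm_command([
  {"offset":[0,0,0.03],"spin":0},
  {"offset":[0,0,0.03],"spin":0},
  {"offset":[0,0,0.01],"spin":0},
  {"offset":[0,-0.008,0],"spin":0},
  {"offset":[0,-0.007,0],"spin":0},
])

```text
time_s: 20.35
ee_pos: [548.9, 8.5, 23.0]
ee_rot: [179.9, 0.0, 100.5]
force: [0.5, -0.6, 0.8]
gripper_width: 0.6
gripper_force: 0.0
```

Emit:
arm_command([
  {"offset":[0,0,0],"spin":0},
])

```text
time_s: 20.48
ee_pos: [548.6, 8.4, 23.2]
ee_rot: [179.9, 0.0, 100.5]
force: [-0.1, 0.5, 0.2]
gripper_width: 0.7
gripper_force: 0.0
```

```bash
python3 rel.py
```

```text
20.475 [548.58785846   8.40308259  23.19513156] [1.79903198e+02 1.47732596e-02 1.00525268e+02] r 81.52346622410622 tan 21.09761162630994 [-0.08016653  0.46803353  0.15816464]
```

Emit:
arm_command([
  {"offset":[0,-0.0015,0],"spin":0},
  {"offset":[0,0,0],"spin":0},
])

```text
time_s: 20.72
ee_pos: [547.4, 8.2, 22.5]
ee_rot: [179.9, 0.0, 100.5]
force: [-0.7, -0.1, -0.8]
gripper_width: 0.8
gripper_force: 0.0
```

Emit:
arm_command([
  {"offset":[0,-0.0015,0],"spin":0},
])

```text
time_s: 20.85
ee_pos: [545.9, 8.0, 22.2]
ee_rot: [180.0, 0.0, 100.5]
force: [0.5, 0.6, -0.3]
gripper_width: 0.3
gripper_force: 0.0
```

Emit:
arm_command([
  {"offset":[0,-0.0007,0],"spin":0},
])

```text
time_s: 20.98
ee_pos: [545.5, 7.9, 22.2]
ee_rot: [179.9, 0.0, 100.5]
force: [1.2, 0.8, -0.3]
gripper_width: 0.4
gripper_force: 0.6
```

```bash
python3 rel.py;python3 -c "
from h import *
env.grab_frame('scene');print(env.pinpoint('scene','pointer_nose')[:2],env.state()['gripper_force'])"
```

```text
20.975 [545.45041437   7.90498977  22.18554893] [1.79933641e+02 1.31598353e-03 1.00532489e+02] r 81.60546779383536 tan 17.92193412072078 [ 1.24259416  0.75647439 -0.30362955]
[] 0.5278014658688335
```

Emit:
arm_command([
  {"offset":[0,-0.001,0],"spin":0},
  {"offset":[0,-0.0009,0],"spin":0},
  {"offset":[0,0,0],"spin":0},
])

```text
time_s: 21.45
ee_pos: [543.2, 7.6, 22.1]
ee_rot: [180.0, -0.0, 100.5]
force: [1.0, 1.3, 1.1]
gripper_width: 0.4
gripper_force: 0.7
```

```bash
python3 rel.py
```

```text
21.45 [543.16552096   7.64209199  22.08065472] [ 1.79986714e+02 -1.55946167e-02  1.00531411e+02] r 81.7633610072561 tan 15.627392140768146 [1.02819917 1.31753103 1.06211506]
```

Emit:
arm_command([
  {"offset":[0,0.006,0],"spin":0},
  {"offset":[0,0.015,0],"spin":0},
  {"offset":[0,0,-0.03],"spin":0},
  {"offset":[0,0,-0.04],"spin":0},
  {"offset":[0,-0.045,0],"spin":0},
])

```text
time_s: 22.08
ee_pos: [525.4, 3.3, 95.2]
ee_rot: [179.4, 0.1, 100.6]
force: [-0.3, 0.0, -0.7]
gripper_width: 0.4
gripper_force: 0.0
```

Emit:
arm_command([
  {"offset":[0,-0.05,0],"spin":0},
  {"offset":[0,-0.05,0],"spin":0},
  {"offset":[0,-0.05,0],"spin":0},
  {"offset":[0,-0.04,0],"spin":0},
  {"offset":[0,0,0],"spin":0},
])

```text
time_s: 22.7
ee_pos: [330.6, -31.8, 92.1]
ee_rot: [-179.9, -0.0, 100.5]
force: [0.1, 0.4, 0.4]
gripper_width: 0.5
gripper_force: 0.0
```

```bash
python3 line.py; python3 fit.py
python3 - <<'E'
from h import *
cv2.imwrite("pics/t8.png",cv2.resize(env.grab_frame("top")[0][222:260,248:308],None,fx=12,fy=12,interpolation=cv2.INTER_CUBIC))
E
```

```text
22.8
fit 100.42624 centroid 100.49164711298367
pin [516.52933338  67.32927764] 145.3054788983458 100.37604552124589
pin [515.36397077  66.04186775] 144.25559675466286 100.92344184140649
[[269.0, 242.0], [273.0, 240.5], [277.0, 240.4], [281.0, 239.5], [285.0, 238.5], [289.0, 238.0], [293.0, 237.6]]
23.0
[  135    71   265    89 14116] [526.5  10.9] fit 100.69477 centroid 100.58621458891385 r 87.9866504753363 far 125.70407699134445
[ 57 138  33  39 908] [515.3  64.4] fit 28.325933 centroid 101.08037676822366 r 142.7006111653208 far 146.7556347678831
```

The arm is at about 100.5° and the pin at 100.4–101°, so they are aligned. Now the lever.

Emit:
arm_command([
  {"offset":[-0.0184,0.043,0],"spin":0},
  {"offset":[-0.0184,0.043,0],"spin":0},
  {"offset":[-0.0184,0.043,0],"spin":0},
  {"offset":[-0.0184,0.043,0],"spin":0},
  {"offset":[-0.0184,0.043,0],"spin":0},
])

```text
time_s: 23.68
ee_pos: [562.9, -83.0, 91.4]
ee_rot: [-180.0, -0.0, 100.6]
force: [-0.7, -0.2, 0.4]
gripper_width: 0.5
gripper_force: 0.0
```

Emit:
arm_command([
  {"offset":[-0.0184,0.043,0],"spin":0},
  {"offset":[-0.0184,0.043,0],"spin":0},
  {"offset":[-0.0184,0.043,0],"spin":0},
  {"offset":[0,0,0],"spin":0.159},
  {"offset":[0,0,0],"spin":0.159},
])

```text
time_s: 24.3
ee_pos: [698.6, -113.3, 90.4]
ee_rot: [-179.9, -0.0, 82.0]
force: [-0.9, 0.1, -1.0]
gripper_width: 0.1
gripper_force: 0.0
```

Emit:
arm_command([
  {"offset":[0,0,0],"spin":0.159},
  {"offset":[0,0,0],"spin":0.159},
  {"offset":[0,0,0],"spin":0.159},
  {"offset":[0,0,0],"spin":0.159},
  {"offset":[0,0,0],"spin":0},
])

```text
time_s: 24.92
ee_pos: [698.1, -113.2, 91.2]
ee_rot: [-180.0, 0.0, 46.0]
force: [-1.2, -0.9, 0.0]
gripper_width: 0.4
gripper_force: 0.0
```

```bash
cat > lev.py <<'E'
from h import *
s=env.state();P=np.array([623.0,-124.2]);v=np.array(s["ee_pos"][:2])-P;a=np.radians(s["ee_rot"][2])
u=np.array([np.cos(a),np.sin(a)]);t=np.array([u[1],-u[0]]);print(s["time_s"],s["ee_pos"],s["ee_rot"][2],"r",v@u,"tan",v@t,s["force"],s["gripper_force"])
for c in("scene","top"):
    env.grab_frame(c)
    for r in env.pinpoint(c,"lever_ball")[:1]:
        b=at_z(c,r["location"],68)[:2]-P;print(c,r,np.hypot(*b),"angle",np.degrees(np.arctan2(b[1],b[0])))
E
python3 lev.py
```

```text
24.925 [ 698.1141462  -113.21452999   91.21313175] 46.000340592868746 r 60.08068036766508 tan 46.40180338904691 [-1.20058815 -0.87906895  0.01288185] 0.0
scene {'location': [259.9, 259.4], 'score': 0.74} 93.09180518839706 angle 43.06604573306117
```

Emit:
arm_command([
  {"offset":[-0.002,0,0.03],"spin":0},
  {"offset":[0,0,0.02],"spin":0},
  {"offset":[0,0,0.009],"spin":0},
  {"offset":[0,-0.01,0],"spin":0},
  {"offset":[0,-0.01,0],"spin":0},
])

```text
time_s: 25.75
ee_pos: [682.1, -100.5, 34.0]
ee_rot: [179.9, -0.1, 45.9]
force: [0.1, 0.9, 1.1]
gripper_width: 0.6
gripper_force: 0.0
```

Emit:
arm_command([
  {"offset":[0,-0.005,0],"spin":0},
  {"offset":[0,-0.004,0],"spin":0},
  {"offset":[0,0,0],"spin":0},
])

```text
time_s: 26.12
ee_pos: [675.7, -94.5, 33.5]
ee_rot: [180.0, -0.0, 45.9]
force: [0.8, -0.3, 0.6]
gripper_width: 0.7
gripper_force: 0.0
```

Emit:
arm_command([
  {"offset":[0.0013,-0.0053,0],"spin":-0.0873},
  {"offset":[0.0013,-0.0053,0],"spin":-0.0873},
  {"offset":[0.0013,-0.0053,0],"spin":-0.0873},
  {"offset":[0.0013,-0.0053,0],"spin":-0.0873},
  {"offset":[0,0,0],"spin":0},
])

```text
time_s: 26.75
ee_pos: [662.3, -78.0, 33.3]
ee_rot: [179.9, -0.0, 65.8]
force: [1.0, 0.1, -0.3]
gripper_width: 0.4
gripper_force: 0.3
```

```bash
python3 lev.py
```

```text
26.75 [662.26475982 -78.03290315  33.32412632] 65.82475027395151 r 58.198166074710095 tan 16.91436254312157 [ 0.9533656   0.12382896 -0.2764805 ] 0.25992402028350625
scene {'location': [267.3, 248.3], 'score': 0.65} 97.69786393305395 angle 62.03241712902019
top {'location': [305.9, 171.2], 'score': 0.49} 101.35895377172098 angle 59.77806293939799
```

Emit:
arm_command([
  {"offset":[0.0013,-0.0053,0],"spin":-0.0873},
  {"offset":[0.0013,-0.0053,0],"spin":-0.0873},
  {"offset":[0.0013,-0.0053,0],"spin":-0.0873},
  {"offset":[0.0013,-0.0053,0],"spin":-0.0873},
  {"offset":[0.0013,-0.0053,0],"spin":-0.0873},
])

```text
time_s: 27.58
ee_pos: [638.8, -65.2, 33.2]
ee_rot: [179.9, -0.0, 91.0]
force: [2.2, -0.4, -0.9]
gripper_width: 0.7
gripper_force: 1.1
```

Emit:
arm_command([
  {"offset":[0,-0.0015,0],"spin":0},
  {"offset":[0,0,0],"spin":0},
])

```text
time_s: 27.82
ee_pos: [637.1, -65.2, 33.2]
ee_rot: [179.9, -0.0, 90.8]
force: [2.4, 0.3, -0.5]
gripper_width: 0.5
gripper_force: 1.3
```

```bash
python3 lev.py
```

```text
27.825 [637.06526632 -65.16727623  33.20962571] 90.796322284453 r 58.83154323029998 tan 14.884344564123154 [ 2.37703614  0.29139402 -0.54705983] 1.2646890492760576
```

Emit:
arm_command([
  {"offset":[0,-0.001,0],"spin":0},
  {"offset":[0,-0.0005,0],"spin":0},
  {"offset":[0,0,0],"spin":0},
])

```text
time_s: 28.4
ee_pos: [637.1, -65.2, 33.3]
ee_rot: [179.7, -0.0, 90.9]
force: [7.1, 2.0, -2.5]
gripper_width: 0.4
gripper_force: 3.3
```

Emit:
arm_command([
  {"offset":[0,-0.001,0],"spin":0},
  {"offset":[0,0,0],"spin":0},
])

```text
time_s: 28.65
ee_pos: [637.1, -65.2, 33.3]
ee_rot: [179.6, -0.0, 90.9]
force: [8.4, 2.3, -3.9]
gripper_width: 0.2
gripper_force: 4.3
```

Emit:
arm_command([
  {"offset":[0,-0.001,0],"spin":0},
  {"offset":[0,0,0],"spin":0},
])

```text
time_s: 28.9
ee_pos: [637.1, -65.2, 33.4]
ee_rot: [179.5, -0.0, 90.9]
force: [11.7, 2.0, -4.7]
gripper_width: 0.2
gripper_force: 5.2
```

Emit:
arm_command([
  {"offset":[0,0.01,0],"spin":0},
  {"offset":[0,0.025,0],"spin":0},
  {"offset":[0,0,-0.03],"spin":0},
  {"offset":[0,0,-0.04],"spin":0},
  {"offset":[-0.04,0,0],"spin":0},
])

```text
time_s: 29.52
ee_pos: [669.8, -103.6, 106.6]
ee_rot: [179.8, 0.0, 91.1]
force: [0.7, -0.5, -0.2]
gripper_width: 0.3
gripper_force: 0.0
```

Emit:
arm_command([
  {"offset":[-0.05,0,0],"spin":0},
  {"offset":[-0.05,0,0],"spin":0},
  {"offset":[-0.05,0,0],"spin":0},
  {"offset":[-0.05,0,0],"spin":0},
  {"offset":[0,0,0],"spin":0},
])

```text
time_s: 30.15
ee_pos: [669.6, -308.8, 101.8]
ee_rot: [-179.8, 0.0, 90.6]
force: [0.2, 0.3, -0.4]
gripper_width: 0.2
gripper_force: 0.0
```

```bash
python3 lev.py; python3 line.py; python3 fit.py; python3 look.py t9
```

```text
30.15 [ 669.60649972 -308.75060511  101.83217597] 90.62383865211335 r -185.0471093721141 tan 44.59438277783355 [ 0.21869264  0.33706293 -0.42747215] 0.0
scene {'location': [263.6, 230.4], 'score': 0.74} 98.9225046407343 angle 92.4696079239768
top {'location': [301.7, 190.7], 'score': 0.78} 97.1816632379588 angle 85.25812413127733
30.45
fit 100.14025 centroid 100.52487692285744
pin [516.52933338  67.32927764] 145.3054788983458 100.37604552124589
pin [515.36397077  66.04186775] 144.25559675466286 100.92344184140649
[[269.0, 242.0], [273.0, 240.5], [277.0, 240.3], [281.0, 239.5], [285.0, 238.6], [289.0, 238.2], [293.0, 237.6]]
30.65
[  136    69   264    93 14865] [526.6  10.6] fit 100.97891 centroid 100.59246122710148 r 87.71348591556634 far 125.95435395599831
30.65 [ 671.7310403  -303.90796406  103.22050332] [-1.79997155e+02 -3.87740916e-03  9.09588282e+01] [ 0.13633432 -0.48087806 -0.19037223] r -230.43519196956962 tan 125.192484271722
```

View pics/t9.png

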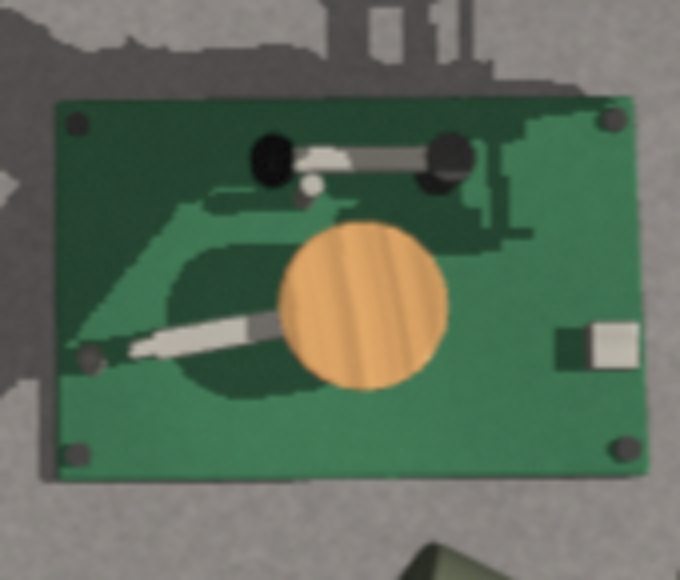

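The lever lies against its post, with the ball at (272,160) and the post at (312,184). The arm's nose at (131,349) lines up with the pin at (92,357). Handing in.

```bash
python3 -c "
from workcell import env
print(env.job_done())"
```

```text
the job is handed in; nothing more can be done
None
```

The job is handed in, with no verdict shown: the index arm points at the tall pin (arm measured at about 100.5°, pin at 100.4–101°), the clamp lever was then pushed hard against its stop post, and the arm's angle was unchanged afterwards.

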